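# Turn a coin roller to its next quarter and run the slide gauge into the notch

### The arm

A 6-joint arm with a two-finger parallel gripper is mounted at the origin on the work surface. World frame = base frame: x ahead of the robot, y to its left, z up, the work surface at z = 0. Lengths are in m, angles in rad, forces in N, time in s.
With the tool pointing down it reaches from about 0.375 to 0.9 m from the base axis. Payload 3.1 kg.
Tool frame: the origin (TCP) lies at the very end of the fingers, on their centre line; the grasp point (between the pads) lies 19 mm behind it; z points along the fingers, y is the direction in which the jaws open and shut (so a half turn about z gives the same grasp; the last joint's range is limited). The gripper opens to 87 mm and grips with 3 to 60 N. Pads are 19 mm wide; open, the fingers measure 117 mm over their backs; the gripper's body (75 mm by 190 mm) begins 51 mm behind the grasp point.
Start: joints at [-1.302, 0.527, 1.433, -0, 1.181, -0.178], TCP at [0.27, -0.564, 0.223] pointing down, gripper open.
Joint ranges: [-3.08, 3.08], [-0.75, 2.2], [0.22, 2.44], [-1.43, 4.57], [0, 2.65], [-2.85, 2.85]. Speed limits (rad/s): [2.79, 2.79, 3.14, 3.14, 3.14, 3.14].

### API

Orientations are given as a unit quaternion [x, y, z, w].
In Python, from rig import robot gives the robot as it stands. The module is installed in compiled form; this text tells all that it offers.
- The arm moves only by the tool send_rows, never from a script. Its argument "deltas" is a list of rows, each an object of numbers: "tx", "ty", "tz": the shift along the tool's x, y, z in cm; "rx", "ry", "rz": the turn, a rotation vector about the tool's x, y, z in rad. A call has 1 to 5 rows; each row is the pose to reach, as a shift and turn from the pose commanded when the call began, along the tool's axes at that moment; what a row does not reach only later rows make up. A row lasts 1/12 s, in which the tool goes at most 41.7 mm and 7.16 degrees, less where a joint would pass 70% of its speed; a pose out of reach is approached as far as the arm can. A call with a gripper value outside its range is refused whole. "claw" is the finger opening in cm, from 0 to 8.7, set as the call begins (left out, the last holds). The fingers move at their own pace and stop on an object; "squeeze" is the grip in N (left out, the last holds). Time passes only in rows, so rows that repeat a pose let the fingers close. It gives the time, the measured TCP pose, the force and the opening at its end, in the units of the state.
- robot.get_obs(): the state, without advancing time (a new reading comes with each control period).
- robot.camera(name): name is "scene" or "top" or "wrist"; returns a dict with "color" (420x560x3 uint8, red, green, blue), "z_map" (420x560 float32, m along the optical axis (not along the pixel's ray), 0 where there is no reading), "intrinsics" (3x3 intrinsics, pixels), "R" (3x3) and "t" (3): a world point X has camera coordinates R X + t; the wrist camera has in their place "tool_from_camera" (4x4, takes a point from camera to tool coordinates, whose origin is the TCP and whose axes are the flange's). Camera axes: x right, y down, z forward; pixel columns grow to the right and rows downward; lengths in m; the calibration is good to about 2 mm. A picture is of the moment at which its call begins: read the wrist's pose just before it.
- robot.hand_in(): hands the job in, once; it reports no verdict.
Trained networks look in the newest picture that a camera, given by its name, has taken for a name from the list of things; names that differ only in an ending like _2 or _b are one class to them, and where a whole thing is asked for, a point or a joint stands for the part that bears it (a point fixed in the world has none). Each returns a list of dicts, best first, with "p" (0 to 1); they miss things now and then, are a little off and sometimes report something else, mostly with a low value. They report only what shows in the picture. A call takes as long as a camera call. They do not tell look-alikes from the thing itself.
- robot.outline_of(label, camera): "pixels" (420x560 bool, what is visible of it) and "xy" ([column, row] in pixels, amid what is visible of it).
- robot.tip_of(label, camera): "xy" ([column, row] in pixels: a listed point, or the origin of a listed thing).
The state is a dict: "time": time; "q": joint angles; "joint_velocities": joint speeds; "joint_torque": joint torques, N m; "position": TCP position; "tool_rot": TCP orientation; "ft_force": force on the tool from outside, world axes, zero at the start; "moment": the same for the moment, N m; "grip_width": finger opening in m.
Only numpy, scipy, OpenCV 4.12 (cv2) and the standard library are available. Lean on these libraries where they do the work, as an engineer would, in place of code of your own. Each camera call takes 0.05 s, during which the arm holds its last target.

### The job

The bronze coin roller on the slide gauge has just had one quarter of its rim checked: lift it out of its square seat, give it a quarter turn so that its red mark faces the dial indicator, and seat it fully home again. Then take the carriage by its black knob and slide it towards the indicator until you feel the ball click into the notch, without running on past it, and finish still gripping the knob with the carriage held in the notch, so that the dial can be read. Leave the green token box and the two steel spudgers where they lie.

Things in the scene. Friction and masses are not known exactly. Their poses are not given: they have to be found in the camera images.
- gauge: Slide gauge, fixed: grey bed 130 x 330 x 12 mm, a steel rail along it, a carriage on the rail, a dial indicator at one end. Origin: on the counter under the rail's centre line; y runs along the rail towards the indicator, z up. Bed: y -156 to +173, x -65 to +65 mm. Dial: 57 mm across, face up, centre at y +138, top 67 mm above the counter, its clamp at y 93 to 109.
- slide (a joint): Carriage position along the rail, m, growing towards the indicator. 0: loading end stop (the start); 0.090: ball in the notch; 0.106: far stop. Sliding takes about 5 N; in the last 4 mm before the notch the ball pulls the carriage in (the push drops to 1 N or less); pushing on, the resistance climbs to about 18 N, then the ball jumps out. Carriage 60 mm wide, 125 long, top 42 mm up.
- nest (a point): Centre of the mouth of the square seat in the carriage's top face, 42 mm above the counter; axes as the gauge's. At slide = 0 it is at y -45 mm in the gauge's frame. The seat is 26 x 26 mm, 12.5 mm deep, sides parallel to the gauge's axes.
- roller: Bronze coin roller, about 0.3 kg, loose in the seat: square boss 24 x 24 x 11 mm below (lowest 2 mm narrowed to 20.5), then a drum 40 mm across, 24 high, then a hub 18 across, 6 high. Origin: centre of the boss's underside, z up. Seated fully home, the drum stands on the carriage's top, the origin 11 mm below point nest. At the start its red mark is on the gauge's +x side.
- mark (a point): The red paint mark on the roller: a 6 mm wide stripe across the drum's top face and down its rim. The point is on the rim at half the drum's height, 20 mm out from the axis along the roller's own x.
- knob: The black round knob on the carriage, 22 mm across, gripping part 48 to 78 mm above the counter, upright on the carriage (turning stiffly on its stud), 72 mm behind the seat's centre (gauge -y). Origin: foot of the knob on the carriage's top face.
- indicator (a joint): How far the indicator's tip is pushed in, m: 0 free, about 0.004 with the roller seated and the carriage in the notch, 0.016 at most. The rim meets the tip 4 mm before the notch; it pushes back with 1 to 3 N.
- token_box: Bystander: open green plastic token box, 90 x 130 x 45 mm, with tokens in it. Origin: centre of its underside.
- spudger_a: Bystander: flat steel pry spudger about 163 mm long along its x, 13 mm wide, 4 mm thick, lying to the left of the gauge. Origin: middle of its underside. Left of it lies the black coin changer chassis (fixed, 380 x 140 x 80 mm, no nearer than y = 0.39 m).
- spudger_b: Bystander: a second such spudger, lying on the counter beyond the gauge. Origin: middle of its underside.
- detent (a point): The ball plunger that presses on the carriage's +x flank, fixed to the gauge: steel ball in a brass screw, in an aluminium block 18 x 22 mm (gauge x 46 to 64, y -32 to -10 mm), its top 42 mm above the counter. The point is at the ball. Black index lines across the block's top and the carriage's top edge meet when the ball is in the notch.
- tip (a point): End of the indicator's spring-loaded tip, 54 mm above the counter; free, it stands at y +61 mm in the gauge's frame, on the rail's centre line.
Things that resemble listed ones, but are neither listed nor needed, are in the scene too. Of the things like the roller, leave any that is white or yellow; of the rest the smaller one is meant.

How it is judged:
By the outcome, as a careful person would: the job done as asked, in the order asked, and still so for the second after the job is handed in, while the arm keeps its last pose, push and grip.
It also fails if it takes over 51 s, if anything falls off the work surface, if the arm or the gripper's body presses on something with over 40 N, if the wrist force passes 120 N, or if a joint passes its speed limit or range.

## Working session

There is one attempt and no reset: what is moved stays moved. The work goes in short steps, Python scripts to look and compute and a tool call to move; the robot and the scene stay as the last step left them, time stands still between calls to the robot, and variables do not carry over. Pictures are saved under pics/ and viewed, and the job is handed in when it is done.

Besides the shell and the picture viewer there is one more tool, called after "Emit:" by a JSON object that holds its "api" and its "payload", one argument or row to a line. send_rows: Moves the arm, as the interface text tells. Its arguments: {"type":"object","properties":{"deltas":{"type":"array","items":{"type":"object","properties":{"tx":{"type":"number"},"ty":{"type":"number"},"tz":{"type":"number"},"rx":{"type":"number"},"ry":{"type":"number"},"rz":{"type":"number"}}}},"claw":{"type":"number"},"squeeze":{"type":"number"}},"required":["deltas"]}

```bash
mkdir -p pics
cat > h.py <<'E'
import numpy as np, cv2
from rig import robot
from scipy.spatial.transform import Rotation as Ro
def save(n,img,s=1.0):
    cv2.imwrite('pics/'+n,cv2.resize(img[:,:,::-1],None,fx=s,fy=s,interpolation=cv2.INTER_CUBIC))
def world(c,u,v,z=None,obs=None):
    # pixel to world by depth, or by plane height z
    K=c['intrinsics'];d=np.linalg.inv(K)@[u,v,1]
    if 'R' in c: R=c['R'].T; o=-R@c['t']
    else:
        T=c['tool_from_camera'];Rt=Ro.from_quat(obs['tool_rot']).as_matrix()
        R=Rt@T[:3,:3]; o=Rt@T[:3,3]+obs['position']
    if z is None:
        return o+R@d*c['z_map'][int(round(v)),int(round(u))]
    r=R@d; return o+r*(z-o[2])/r[2]
E
python3 - <<'E'
from h import *
o=robot.get_obs();print(o)
for n in ['scene','top']:
    c=robot.camera(n);save(n+'1.png',c['color'],1.4)
    for l in ['gauge','nest','roller','mark','knob','token_box','spudger_a','detent','tip']:
        print(n,l,[(np.round(r['xy']).tolist(),round(r['p'],2),np.round(world(c,*r['xy']),3).tolist()) for r in robot.tip_of(l,n)][:5])
    np.savez(n+'.npz',**c)
print(robot.get_obs()['time'])
E
```

```text
{'time': 0.0, 'q': array([-1.30244944e+00,  5.28463616e-01,  1.43391093e+00, -2.50799461e-05,
        1.18140525e+00, -1.78509152e-01]), 'joint_velocities': array([-0.00014889, -0.00079375, -0.00142793,  0.00071893,  0.00056857,
        0.00210183]), 'joint_torque': array([ 2.47139214e-03, -4.40028334e+01, -1.76593333e+01,  6.35309145e-02,
        5.82491315e-02, -1.61283820e-04]), 'position': array([ 0.26989766, -0.56289682,  0.22157047]), 'tool_rot': array([ 9.75141981e-01,  2.21578250e-01, -6.06896566e-05, -1.09194454e-03]), 'ft_force': array([-0.20141771, -1.05392491, -0.32655597]), 'moment': array([-0.01418682,  0.0232617 , -0.00118116]), 'grip_width': 0.08703763840679174}
scene gauge [([293.0, 237.0], 0.82, [0.533, 0.03, 0.021])]
scene nest [([292.0, 209.0], 0.91, [0.505, -0.03, 0.054])]
scene roller [([231.0, 200.0], 0.91, [0.592, -0.218, -0.002]), ([292.0, 214.0], 0.74, [0.504, -0.028, 0.04]), ([333.0, 195.0], 0.64, [0.348, -0.082, 0.015]), ([347.0, 209.0], 0.59, [0.355, -0.008, 0.017]), ([286.0, 193.0], 0.56, [0.479, -0.105, 0.051])]
scene mark [([358.0, 203.0], 0.75, [0.296
[... 826 characters left out ...]
, 0.068]), ([383.0, 216.0], 0.81, [0.577, -0.23, 0.049]), ([270.0, 314.0], 0.69, [0.339, -0.024, 0.041])]
top mark [([381.0, 198.0], 0.82, [0.63, -0.231, 0.001]), ([301.0, 231.0], 0.8, [0.518, -0.061, 0.04]), ([303.0, 313.0], 0.73, [0.351, -0.091, 0.048]), ([267.0, 319.0], 0.71, [0.327, -0.02, 0.035])]
top knob [([321.0, 258.0], 0.55, [0.464, -0.109, 0.077])]
top token_box [([448.0, 219.0], 0.94, [0.605, -0.385, 0.004])]
top spudger_a [([138.0, 212.0], 0.79, [0.507, 0.307, 0.002]), ([264.0, 123.0], 0.64, [0.765, 0.063, 0.001]), ([301.0, 232.0], 0.57, [0.512, -0.06, 0.065])]
top detent [([294.0, 219.0], 0.79, [0.542, -0.042, 0.039])]
top tip [([251.0, 213.0], 0.45, [0.543, 0.052, 0.026])]
1.0
```

View pics/scene1.png

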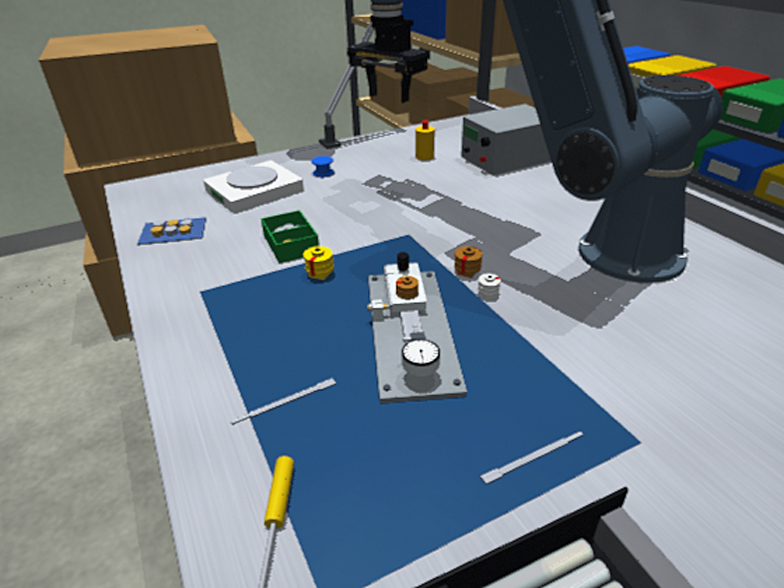

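View pics/top1.png

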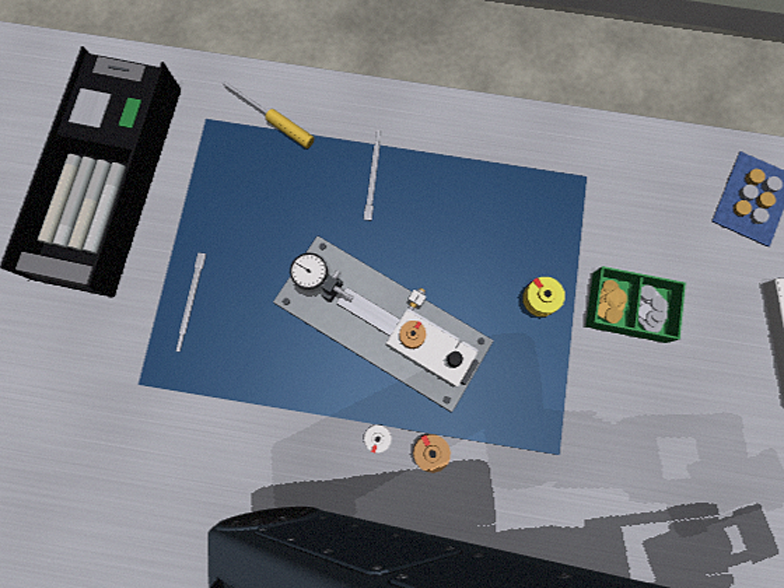

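Run:
```python
import cv2,numpy as np
c=np.load('top.npz')['color']
cv2.imwrite('pics/topcrop.png',cv2.resize(c[150:340,210:410,::-1],None,fx=3.1,fy=3.1,interpolation=cv2.INTER_CUBIC))
c=np.load('scene.npz')['color']
cv2.imwrite('pics/scenecrop.png',cv2.resize(c[150:320,190:390,::-1],None,fx=3.5,fy=3.5,interpolation=cv2.INTER_CUBIC))
```

```text
(no output)
```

View pics/topcrop.png

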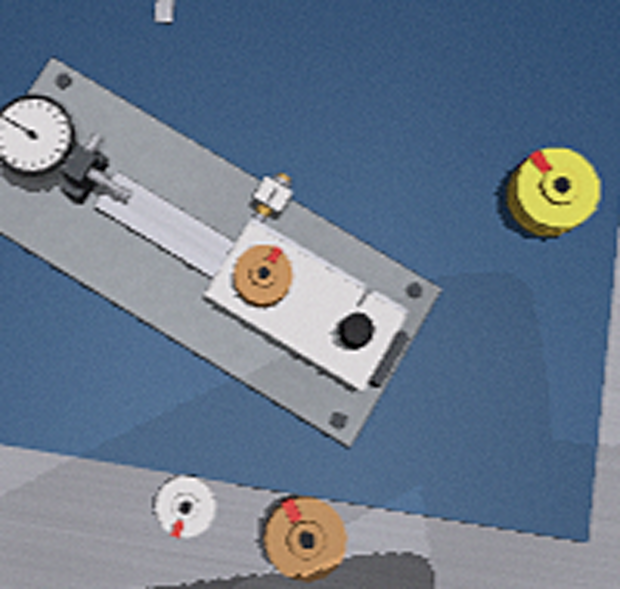

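View pics/scenecrop.png

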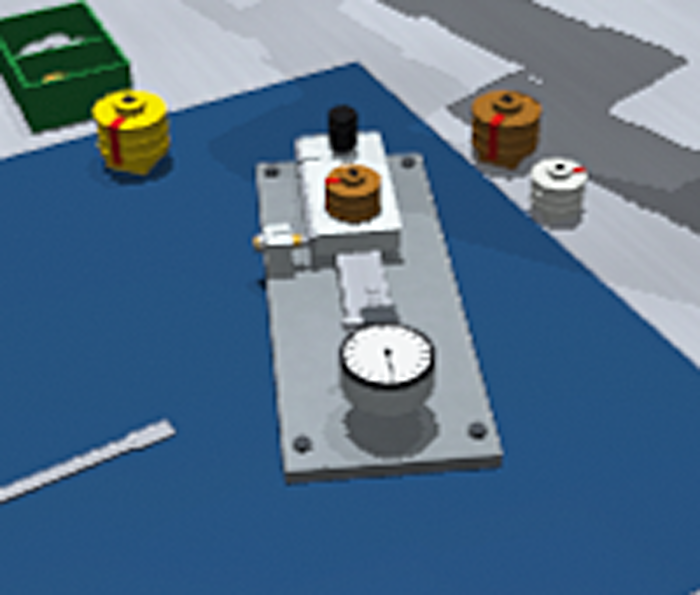

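Candidates in top1.png: yellow (545,297), white (377,438), large bronze (432,453) and small bronze in the seat (412,334). I choose the last: bronze, the smaller one, and in the seat, with its red mark on the detent (+x) side.

```bash
cat > fit.py <<'E'
from h import *
def cloud(c,obs=None):
    K=c['intrinsics'];v,u=np.mgrid[0:420,0:560];d=c['z_map']
    P=np.stack([(u-K[0,2])/K[0,0]*d,(v-K[1,2])/K[1,1]*d,d],-1)
    if 'R' in c: W=(P-c['t'])@c['R']
    else:
        T=c['tool_from_camera'];Rt=Ro.from_quat(obs['tool_rot']).as_matrix()
        W=(P@T[:3,:3].T+T[:3,3])@Rt.T+obs['position']
    W[d==0]=np.nan
    return W
def rect(W,lo,hi,cen,r):
    m=(W[...,2]>lo)&(W[...,2]<hi)&(np.hypot(W[...,0]-cen[0],W[...,1]-cen[1])<r)
    n,l,s,ce=cv2.connectedComponentsWithStats(m.astype(np.uint8));
    k=1+np.argmax(s[1:,4]);p=W[l==k]
    return p,cv2.minAreaRect((p[:,:2]*1000).astype(np.float32))
E
python3 - <<'E'
from fit import *
for n in ['top','scene']:
    c=dict(np.load(n+'.npz'));W=cloud(c)
    print(n,'mat z',np.nanmedian(W[(abs(W[...,0]-.65)<.03)&(abs(W[...,1]+.05)<.05)][:,2]))
    for nm,lo,hi,cen,r in [('bed',.006,.018,(.51,-.01),.22),('carr',.036,.048,(.48,-.07),.12),('dial',.062,.072,(.56,.12),.08),('knob',.072,.084,(.464,-.108),.02),('drum',.06,.076,(.49,-.047),.03)]:
        try:
            p,R=rect(W,lo,hi,cen,r);print(nm,len(p),np.round(np.median(p,0)*1000,1),np.round(R[0],1),np.round(R[1],1),round(R[2],1))
        except Exception as e: print(nm,e)
E
```

```text
top mat z 0.0008762496806784815
bed 3755 [496.   -4.8  12.3] [518.    1.5] [331.7 130.8] 67.8
carr 1541 [483.1 -86.6  42. ] [502.7 -89.5] [141.2 101. ] 67.6
dial 654 [563.4 116.6  66.6] [561.7 113.1] [74.1 56.2] 59.0
knob 90 [ 469.9 -115.3   78.1] [ 470.2 -115.1] [19.8 20.5] 53.2
drum 293 [496.9 -49.   66.8] [497.1 -48.9] [37.7 37.3] 9.1
scene mat z -0.0007581893703063616
bed 2947 [546.5  68.4  10.5] [517.    2.4] [333.9 130.2] 67.7
carr 562 [497.6 -56.5  40.2] [502.8 -85.3] [141.7 100.6] 67.0
dial 480 [565.  121.9  64.8] [566.8 114.8] [57.3 74.4] 5.5
knob 39 [ 471.7 -110.7   75.9] [ 469.8 -111.9] [19.3 21.1] 3.8
drum 140 [500.6 -42.5  64.7] [496.3 -46.8] [40.  39.5] 14.8
```

```bash
cat >> h.py <<'E'
def go(x,y,z,yaw,obs=None):
    """deltas (cm, rad, tool axes) from measured pose to target with tool down, tool-y at world angle yaw deg"""
    o=obs or robot.get_obs()
    R0=Ro.from_quat(o['tool_rot']); a=np.radians(yaw)
    y_=np.array([np.cos(a),np.sin(a),0]);z_=np.array([0,0,-1.]);x_=np.cross(y_,z_)
    R1=Ro.from_matrix(np.stack([x_,y_,z_],1))
    d=R0.inv().apply(np.array([x,y,z])-o['position'])*100
    r=(R0.inv()*R1).as_rotvec()
    print('t',round(o['time'],2),'pos',np.round(o['position']*1000,1),'F',np.round(o['ft_force'],1),'grip',round(o['grip_width']*1000,1),'| delta t',np.round(d,2),'r',np.round(r,4))
E
python3 - <<'E'
from h import *
go(.497,-.0485,.2,-22.3)
E
```

```text
t 1.0 pos [ 270.1 -563.6  222.6] F [-0.2  0.  -0.7] grip 86.8 | delta t [ 42.72 -36.65   2.26] r [ 0.     -0.     -0.7348]
```

Emit:
{"api": "send_rows", "payload": {
  "deltas": [
    {"tx":42.7,"ty":-36.6,"tz":2.2,"rz":-0.735},
    {"tx":42.7,"ty":-36.6,"tz":2.2,"rz":-0.735},
    {"tx":42.7,"ty":-36.6,"tz":2.2,"rz":-0.735},
    {"tx":42.7,"ty":-36.6,"tz":2.2,"rz":-0.735},
    {"tx":42.7,"ty":-36.6,"tz":2.2,"rz":-0.735}
  ],
  "claw": 7,
  "squeeze": 20
}}

```text
schema error: expected keys tx, ty, tz, rx, ry, rz
```

Run:
```python
from h import *
go(.497,-.0485,.2,-22.3)
```

```text
t 1.0 pos [ 270.1 -563.6  222.6] F [-0.2  0.  -0.7] grip 86.8 | delta t [ 42.72 -36.65   2.26] r [ 0.     -0.     -0.7348]
```

Emit:
{"api": "send_rows", "payload": {
  "deltas": [
    {"tx":42.7,"ty":-36.6,"tz":2.2,"rx":0,"ry":0,"rz":-0.735},
    {"tx":42.7,"ty":-36.6,"tz":2.2,"rx":0,"ry":0,"rz":-0.735},
    {"tx":42.7,"ty":-36.6,"tz":2.2,"rx":0,"ry":0,"rz":-0.735},
    {"tx":42.7,"ty":-36.6,"tz":2.2,"rx":0,"ry":0,"rz":-0.735},
    {"tx":42.7,"ty":-36.6,"tz":2.2,"rx":0,"ry":0,"rz":-0.735}
  ],
  "claw": 7,
  "squeeze": 20
}}

```text
time: 1.42
position: [0.3544, -0.3715, 0.2144]
tool_rot: [0.858, 0.513, 0.0, 0.0]
ft_force: [0.4, -1.0, -0.2]
grip_width: 0.071
```

Run:
```python
from h import *
go(.497,-.0485,.2,-22.3)
```

```text
t 1.42 pos [ 354.4 -371.5  214.4] F [ 0.4 -1.  -0.2] grip 71.0 | delta t [35.2  -2.76  1.44] r [ 0.0004  0.     -0.1046]
```

Emit:
{"api": "send_rows", "payload": {
  "deltas": [
    {"tx":34.5,"ty":-2.7,"tz":1.4,"rx":0,"ry":0,"rz":-0.08},
    {"tx":34.5,"ty":-2.7,"tz":1.4,"rx":0,"ry":0,"rz":-0.08},
    {"tx":34.5,"ty":-2.7,"tz":1.4,"rx":0,"ry":0,"rz":-0.08},
    {"tx":34.5,"ty":-2.7,"tz":1.4,"rx":0,"ry":0,"rz":-0.08},
    {"tx":34.5,"ty":-2.7,"tz":1.4,"rx":0,"ry":0,"rz":-0.08}
  ]
}}

```text
time: 1.83
position: [0.4397, -0.1814, 0.2063]
tool_rot: [0.839, 0.544, 0.0, 0.0]
ft_force: [0.5, -0.3, -0.1]
grip_width: 0.0698
```

Run:
```python
from h import *
go(.497,-.0485,.2,-22.3)
```

```text
t 1.83 pos [ 439.7 -181.4  206.3] F [ 0.5 -0.3 -0.1] grip 69.8 | delta t [14.47 -0.19  0.62] r [ 0.0009  0.0002 -0.0303]
```

Emit:
{"api": "send_rows", "payload": {
  "deltas": [
    {"tx":4,"ty":-0.1,"tz":0.2,"rx":0,"ry":0,"rz":-0.03},
    {"tx":8,"ty":-0.2,"tz":0.4,"rx":0,"ry":0,"rz":-0.03},
    {"tx":12,"ty":-0.2,"tz":0.5,"rx":0,"ry":0,"rz":-0.03},
    {"tx":13.8,"ty":-0.2,"tz":0.5,"rx":0,"ry":0,"rz":-0.03},
    {"tx":13.8,"ty":-0.2,"tz":0.5,"rx":0,"ry":0,"rz":-0.03}
  ]
}}

```text
time: 2.25
position: [0.4946, -0.0528, 0.2011]
tool_rot: [0.829, 0.559, 0.001, -0.0]
ft_force: [0.1, 0.5, 0.2]
grip_width: 0.0701
```

Run:
```python
from h import *
from fit import *
o=robot.get_obs();c=robot.camera('wrist');save('w1.png',c['color'],1.4);np.savez('w1.npz',**c)
W=cloud(c,o);print(np.round(c['tool_from_camera'],3))
for nm,lo,hi,cen,r in [('bed',.006,.018,(.51,-.01),.22),('carr',.036,.048,(.48,-.07),.08),('knob',.072,.084,(.47,-.115),.02),('drum',.06,.068,(.497,-.049),.03),('hub',.068,.076,(.497,-.049),.03)]:
        try:
            p,R=rect(W,lo,hi,cen,r);print(nm,len(p),np.round(np.median(p,0)*1000,1),np.round(R[0],1),np.round(R[1],1),round(R[2],1))
        except Exception as e: print(nm,e)
go(.497,-.0485,.13,-22.3)
```

```text
[[ 0.    -0.967 -0.254  0.07 ]
 [ 1.    -0.     0.001 -0.   ]
 [-0.001 -0.254  0.967 -0.162]
 [ 0.     0.     0.     1.   ]]
bed 10479 [492.1  40.9  11.9] [484.5   4.3] [278.1  62.9] 67.8
carr 4688 [491.5 -79.   41.9] [502.3 -78.1] [112.7  87.8] 67.4
knob 84 [ 475.3 -107.3   77. ] [ 474.8 -108.2] [ 6.1 18.7] 67.7
drum 1061 [499.8 -48.1  66. ] [499.  -49.4] [39.2 39.1] 13.0
hub 276 [499.2 -49.2  72. ] [499.1 -49.2] [16.8 16.9] 26.4
t 2.3 pos [494.  -54.6 201.1] F [-1.1  0.  -0.6] grip 70.2 | delta t [0.68 0.05 7.11] r [0.0005 0.0001 0.0045]
```

View pics/w1.png

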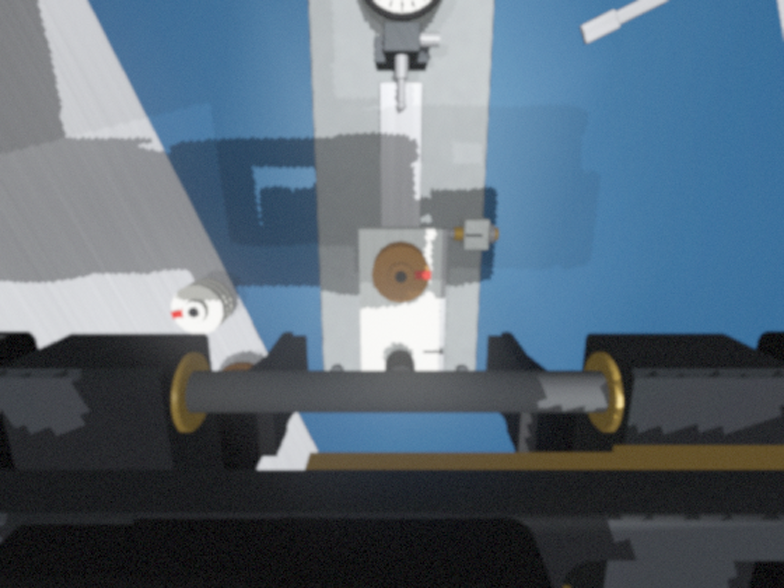

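Wrist view: the roller is at (400,272), its mark on the right, the detent block at (477,235), the tip at (402,105). That matches the gauge's geometry.

Emit:
{"api": "send_rows", "payload": {
  "deltas": [
    {"tx":0.3,"ty":0.1,"tz":3,"rx":0,"ry":0,"rz":0.002},
    {"tx":0.3,"ty":0.1,"tz":7,"rx":0,"ry":0,"rz":0.002},
    {"tx":0.3,"ty":0.1,"tz":9,"rx":0,"ry":0,"rz":0.002},
    {"tx":0.3,"ty":0.1,"tz":10,"rx":0,"ry":0,"rz":0.002},
    {"tx":0.3,"ty":0.1,"tz":10,"rx":0,"ry":0,"rz":0.002}
  ]
}}

```text
time: 2.72
position: [0.4939, -0.0546, 0.0991]
tool_rot: [0.831, 0.556, -0.002, -0.002]
ft_force: [-0.1, 0.0, -0.5]
grip_width: 0.0702
```

Run:
```python
from h import *
go(.4974,-.0487,.045,-22.3)
o=robot.get_obs();c=robot.camera('wrist');save('w2.png',c['color'],1.4)
from fit import *
W=cloud(c,o)
for nm,lo,hi,cen,r in [('carr',.036,.048,(.48,-.07),.08),('drum',.06,.068,(.497,-.049),.03),('hub',.068,.076,(.497,-.049),.03)]:
            p,R=rect(W,lo,hi,cen,r);print(nm,len(p),np.round(np.median(p,0)*1000,1),np.round(R[0],1),np.round(R[1],1),round(R[2],1))
go(.4974,-.0487,.045,-22.3)
```

```text
t 2.72 pos [493.9 -54.6  99.1] F [-0.1  0.  -0.5] grip 70.2 | delta t [0.69 0.12 5.41] r [-0.0046  0.0006 -0.0033]
carr 5193 [508.8 -47.2  41.9] [510.9 -58.4] [69.1 89.4] 67.9
drum 2281 [499.8 -47.3  66. ] [498.9 -49.7] [39.3 39.6] 32.4
hub 619 [499.1 -48.9  72. ] [498.9 -49.4] [17.3 17.2] 79.3
t 2.77 pos [495.  -54.8 100.5] F [ 0.1 -0.3  0.3] grip 70.2 | delta t [ 0.66 -0.01  5.55] r [-0.0017  0.0003 -0.0032]
```

View pics/w2.png

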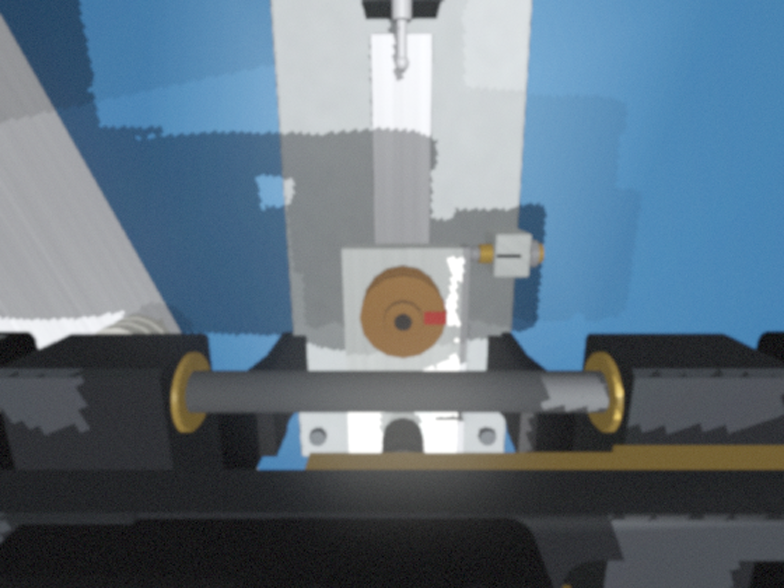

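Emit:
{"api": "send_rows", "payload": {
  "deltas": [
    {"tx":0.66,"ty":0.1,"tz":1.5,"rx":0,"ry":0,"rz":-0.003},
    {"tx":0.66,"ty":0.1,"tz":3.5,"rx":0,"ry":0,"rz":-0.003},
    {"tx":0.66,"ty":0.1,"tz":5,"rx":0,"ry":0,"rz":-0.003},
    {"tx":0.66,"ty":0.1,"tz":5.5,"rx":0,"ry":0,"rz":-0.003},
    {"tx":0.66,"ty":0.1,"tz":5.5,"rx":0,"ry":0,"rz":-0.003}
  ]
}}

```text
time: 3.18
position: [0.4993, -0.0487, 0.0463]
tool_rot: [0.83, 0.557, 0.0, 0.0]
ft_force: [1.2, 0.8, -0.0]
grip_width: 0.0697
```

Emit:
{"api": "send_rows", "payload": {
  "deltas": [
    {"tx":0,"ty":0,"tz":0,"rx":0,"ry":0,"rz":0},
    {"tx":0,"ty":0,"tz":0,"rx":0,"ry":0,"rz":0},
    {"tx":0,"ty":0,"tz":0,"rx":0,"ry":0,"rz":0},
    {"tx":0,"ty":0,"tz":0,"rx":0,"ry":0,"rz":0}
  ],
  "claw": 4.6
}}

```text
time: 3.52
position: [0.4996, -0.0484, 0.0469]
tool_rot: [0.83, 0.558, 0.001, 0.001]
ft_force: [-0.3, 0.2, 0.6]
grip_width: 0.0516
```

Run:
```python
from h import *
go(.4974,-.0487,.045,-22.3)
```

```text
t 3.52 pos [499.6 -48.4  46.9] F [-0.3  0.2  0.6] grip 51.6 | delta t [-0.11 -0.19  0.19] r [ 0.0019 -0.0001  0.0012]
```

Emit:
{"api": "send_rows", "payload": {
  "deltas": [
    {"tx":-0.06,"ty":-0.05,"tz":0.15,"rx":0,"ry":0,"rz":0},
    {"tx":-0.06,"ty":-0.05,"tz":0.15,"rx":0,"ry":0,"rz":0},
    {"tx":-0.06,"ty":-0.05,"tz":0.15,"rx":0,"ry":0,"rz":0},
    {"tx":-0.06,"ty":-0.05,"tz":0.15,"rx":0,"ry":0,"rz":0},
    {"tx":-0.06,"ty":-0.05,"tz":0.15,"rx":0,"ry":0,"rz":0}
  ],
  "claw": 3.6,
  "squeeze": 15
}}

```text
time: 3.93
position: [0.4986, -0.0487, 0.0447]
tool_rot: [0.83, 0.558, 0.0, 0.0]
ft_force: [0.3, -0.9, 2.7]
grip_width: 0.0394
```

Emit:
{"api": "send_rows", "payload": {
  "deltas": [
    {"tx":0,"ty":0,"tz":0,"rx":0,"ry":0,"rz":0},
    {"tx":0,"ty":0,"tz":0,"rx":0,"ry":0,"rz":0}
  ]
}}

```text
time: 4.1
position: [0.4986, -0.0487, 0.0446]
tool_rot: [0.83, 0.558, 0.0, 0.0]
ft_force: [0.3, -1.4, 2.5]
grip_width: 0.0397
```

Run:
```python
from h import *
go(.4974,-.0487,.045,-22.3); print(robot.get_obs()['moment'])
```

```text
t 4.1 pos [498.6 -48.7  44.6] F [ 0.3 -1.4  2.5] grip 39.7 | delta t [-0.05 -0.11 -0.04] r [0.0007 0.     0.0013]
[-0.15078441 -0.13701029 -0.04010666]
```

Emit:
{"api": "send_rows", "payload": {
  "deltas": [
    {"tx":0,"ty":0,"tz":0,"rx":0,"ry":0,"rz":0},
    {"tx":0,"ty":0,"tz":-0.3,"rx":0,"ry":0,"rz":0},
    {"tx":0,"ty":0,"tz":-1,"rx":0,"ry":0,"rz":0},
    {"tx":0,"ty":0,"tz":-2,"rx":0,"ry":0,"rz":0},
    {"tx":0,"ty":0,"tz":-3,"rx":0,"ry":0,"rz":0}
  ],
  "squeeze": 35
}}

```text
time: 4.52
position: [0.4971, -0.048, 0.0749]
tool_rot: [0.83, 0.558, -0.001, -0.001]
ft_force: [0.2, -0.6, -3.2]
grip_width: 0.0395
```

Emit:
{"api": "send_rows", "payload": {
  "deltas": [
    {"tx":0,"ty":0,"tz":0,"rx":0,"ry":0,"rz":0},
    {"tx":0,"ty":0,"tz":0,"rx":0,"ry":0,"rz":0}
  ]
}}

```text
time: 4.68
position: [0.4985, -0.0485, 0.0754]
tool_rot: [0.83, 0.558, 0.0, 0.001]
ft_force: [-1.0, -0.1, -3.0]
grip_width: 0.0396
```

Run:
```python
from h import *
o=robot.get_obs();c=robot.camera('wrist');save('w3.png',c['color'],1.4);np.savez('w3.npz',**c,pos=o['position'],rot=o['tool_rot'])
from fit import *
W=cloud(c,o);T=W-o['position'];T=Ro.from_quat(o['tool_rot']).inv().apply(T.reshape(-1,3)).reshape(W.shape)*1000
for lo,hi,n in [(.089,.099,'drum'),(.099,.106,'hub')]:
    m=(W[...,2]>lo)&(W[...,2]<hi)&(np.hypot(T[...,0],T[...,1])<30);p=T[m]
    print(n,m.sum(),np.round(np.median(p,0),1) if m.sum() else '', np.round(cv2.minAreaRect(p[:,:2].astype(np.float32))[:2],1) if m.sum() else '')
go(.4986,-.0487,.0746,67.7)
c=robot.camera('scene');save('s3.png',c['color'][150:320,190:390],3.5)
```

```text
drum 2846 [  9.6  -0.2 -21.2] [[ 0.4  3.4]
 [53.  40.4]]
hub 354 [  9.9   0.2 -26.7] [[ 1.3  0. ]
 [55.3 21.4]]
t 4.73 pos [498.1 -48.4  75. ] F [-1.   0.6 -2.6] grip 38.9 | delta t [-0.01  0.05  0.04] r [ 3.0000e-04  3.0000e-04 -1.5695e+00]
```

View pics/w3.png

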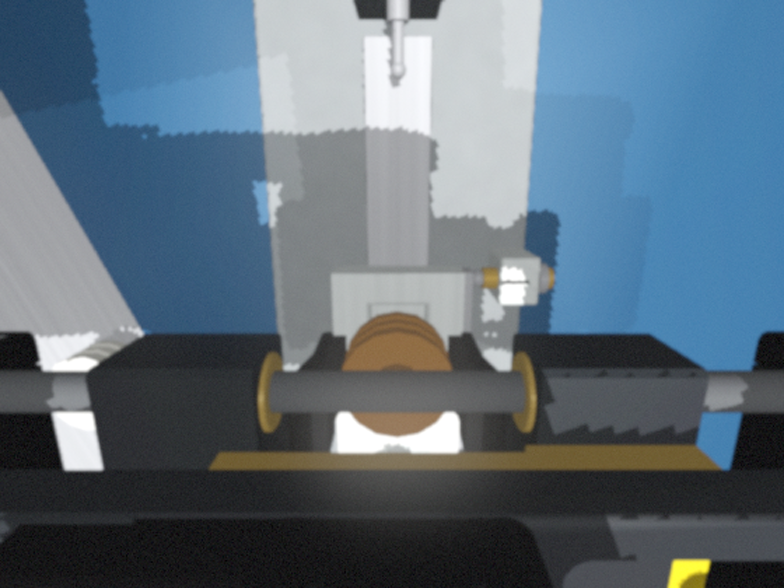

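View pics/s3.png

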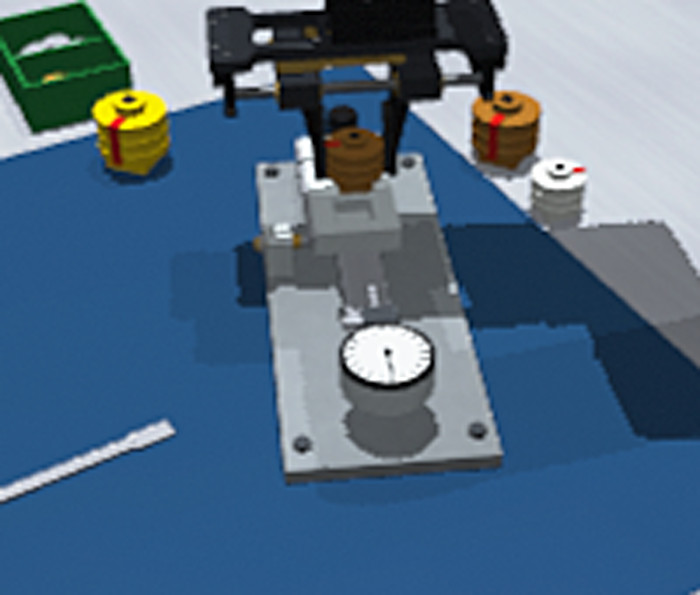

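Emit:
{"api": "send_rows", "payload": {
  "deltas": [
    {"tx":0,"ty":0,"tz":0,"rx":0,"ry":0,"rz":-0.1},
    {"tx":0,"ty":0,"tz":0,"rx":0,"ry":0,"rz":-0.2},
    {"tx":0,"ty":0,"tz":0,"rx":0,"ry":0,"rz":-0.32},
    {"tx":0,"ty":0,"tz":0,"rx":0,"ry":0,"rz":-0.44},
    {"tx":0,"ty":0,"tz":0,"rx":0,"ry":0,"rz":-0.56}
  ]
}}

```text
time: 5.2
position: [0.4977, -0.0484, 0.074]
tool_rot: [0.641, 0.767, -0.0, -0.001]
ft_force: [-0.5, -0.3, -3.5]
grip_width: 0.0389
```

Emit:
{"api": "send_rows", "payload": {
  "deltas": [
    {"tx":0,"ty":0,"tz":0,"rx":0,"ry":0,"rz":-0.12},
    {"tx":0,"ty":0,"tz":0,"rx":0,"ry":0,"rz":-0.24},
    {"tx":0,"ty":0,"tz":0,"rx":0,"ry":0,"rz":-0.36},
    {"tx":0,"ty":0,"tz":0,"rx":0,"ry":0,"rz":-0.48},
    {"tx":0,"ty":0,"tz":0,"rx":0,"ry":0,"rz":-0.6}
  ]
}}

```text
time: 5.62
position: [0.4977, -0.0483, 0.074]
tool_rot: [0.386, 0.922, -0.0, -0.001]
ft_force: [0.1, -0.2, -3.0]
grip_width: 0.0393
```

Emit:
{"api": "send_rows", "payload": {
  "deltas": [
    {"tx":0,"ty":0,"tz":0,"rx":0,"ry":0,"rz":-0.12},
    {"tx":0,"ty":0,"tz":0,"rx":0,"ry":0,"rz":-0.24},
    {"tx":0,"ty":0,"tz":0,"rx":0,"ry":0,"rz":-0.34},
    {"tx":0,"ty":0,"tz":0,"rx":0,"ry":0,"rz":-0.4},
    {"tx":0,"ty":0,"tz":0,"rx":0,"ry":0,"rz":-0.41}
  ]
}}

```text
time: 6.03
position: [0.4978, -0.0484, 0.074]
tool_rot: [0.192, 0.981, 0.0, -0.001]
ft_force: [-0.2, -0.2, -3.0]
grip_width: 0.0388
```

Run:
```python
from h import *
from fit import *
c=dict(np.load('w3.npz'));o={'position':c['pos'],'tool_rot':c['rot']}
W=cloud(c,o);T=Ro.from_quat(o['tool_rot']).inv().apply((W-o['position']).reshape(-1,3)).reshape(W.shape)*1000
m=(W[...,2]>.0935)&(W[...,2]<.0985)&(abs(T[...,1])<22)&(T[...,0]>-30)&(T[...,0]<30)
p=T[m];print('drum top',m.sum(),p[:,0].max(),p[:,0].min())
for a in range(-18,19,6):
    q=p[abs(p[:,1]-a)<1];print(a,q[:,0].max() if len(q) else None)
m=(W[...,2]>.065)&(W[...,2]<.092)&(abs(T[...,1])<3)&(T[...,0]<30)&(T[...,0]>0);print('rim',T[m][:,0].max())
# seat far edge / carriage front
m=(W[...,2]>.040)&(W[...,2]<.044)&(abs(T[...,1])<35)&(T[...,0]>5)
print('carriage front', np.percentile(T[m][:,0],99.5), 'sides',np.percentile(T[m][:,1],[1,99]))
m=(W[...,2]>.026)&(W[...,2]<.036)&(abs(T[...,1])<12)&(T[...,0]>5)&(T[...,0]<30)
print('seat floor far', m.sum(), np.percentile(T[m][:,0],[50,95,99]) if m.sum() else '', np.percentile(T[m][:,1],[1,99]))
go(.4986,-.0487,.0746,67.7)
c=robot.camera('scene');save('s4.png',c['color'][150:320,190:390],3.5)
c=robot.camera('wrist');save('w4.png',c['color'],1.4)
print(robot.get_obs()['q'])
go(.4986,-.0487,.0746,67.7)
```

```text
drum top 2486 19.360388256170367 -20.898049440241177
-18 8.953702510980133
-12 15.542828269120756
-6 18.330708269894988
0 19.325980784079185
6 18.44315515061979
12 15.595397705825334
18 8.811932072324824
rim 19.421183587585972
carriage front 27.456940190446772 sides [-28.99109108  33.37885798]
seat floor far 313 [ 8.45723346 27.45881222 27.58384008] [-11.83283136  11.40503875]
t 6.03 pos [497.8 -48.4  74. ] F [-0.2 -0.2 -3. ] grip 38.8 | delta t [-0.09  0.   -0.06] r [-0.0001 -0.0014  0.0018]
[-3.20681916e-01  6.05508273e-01  1.86717249e+00  4.71177171e-06
  6.69918542e-01 -1.50135490e+00]
t 6.13 pos [497.9 -48.4  74.2] F [ 0.2 -0.3 -2. ] grip 39.2 | delta t [-0.08  0.   -0.04] r [-0.0001 -0.001  -0.0009]
```

View pics/w4.png

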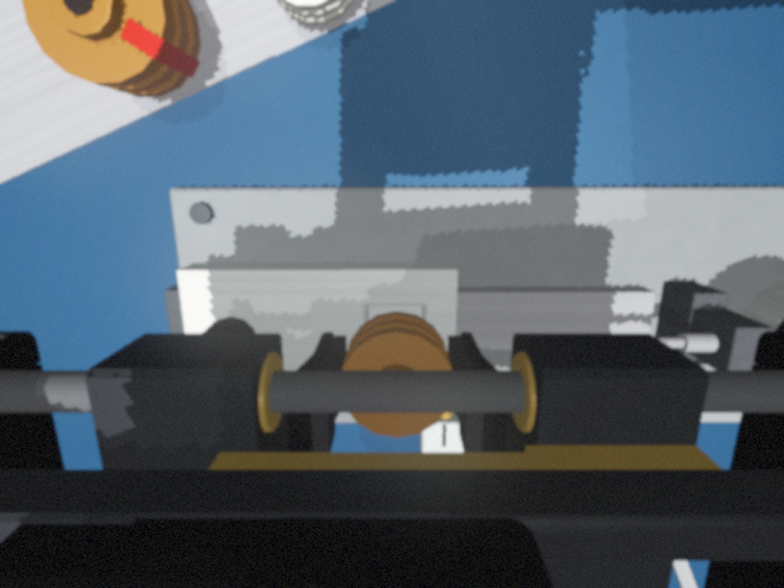

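View pics/s4.png

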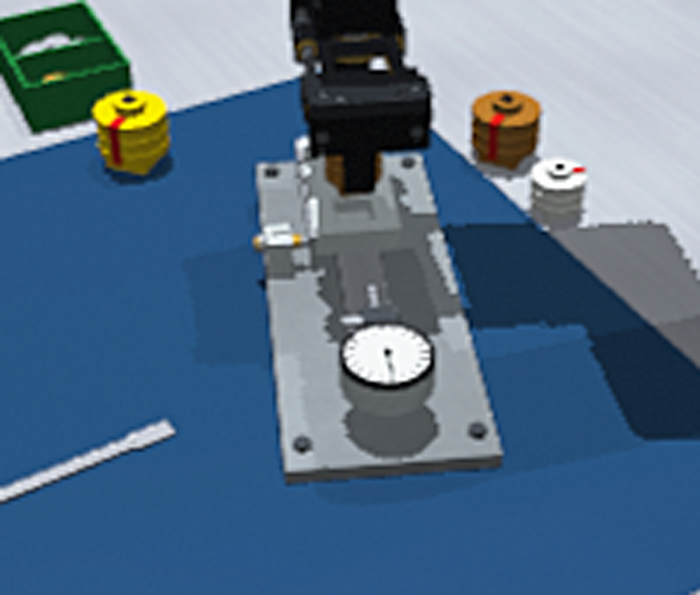

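Roller held, turned 90°; in the wrist view its centre (396) lines up with the seat (395). Lowering.

Emit:
{"api": "send_rows", "payload": {
  "deltas": [
    {"tx":0,"ty":-0.03,"tz":0.5,"rx":0,"ry":0,"rz":0},
    {"tx":0,"ty":-0.03,"tz":1.2,"rx":0,"ry":0,"rz":0},
    {"tx":0,"ty":-0.03,"tz":1.7,"rx":0,"ry":0,"rz":0},
    {"tx":0,"ty":-0.03,"tz":2.0,"rx":0,"ry":0,"rz":0},
    {"tx":0,"ty":-0.03,"tz":2.1,"rx":0,"ry":0,"rz":0}
  ],
  "squeeze": 18
}}

```text
time: 6.55
position: [0.4976, -0.0486, 0.0525]
tool_rot: [0.193, 0.981, 0.0, -0.001]
ft_force: [-0.4, -0.6, -3.3]
grip_width: 0.0394
```

Emit:
{"api": "send_rows", "payload": {
  "deltas": [
    {"tx":0,"ty":0,"tz":0.1,"rx":0,"ry":0,"rz":0},
    {"tx":0,"ty":0,"tz":0.2,"rx":0,"ry":0,"rz":0},
    {"tx":0,"ty":0,"tz":0.25,"rx":0,"ry":0,"rz":0}
  ]
}}

```text
time: 6.8
position: [0.4982, -0.0488, 0.0509]
tool_rot: [0.193, 0.981, -0.0, 0.0]
ft_force: [-0.3, -0.6, -2.4]
grip_width: 0.0396
```

Run:
```python
from h import *
go(.4986,-.0487,.0446,67.7); print(robot.get_obs()['moment'])
```

```text
t 6.8 pos [498.2 -48.8  50.9] F [-0.3 -0.6 -2.4] grip 39.6 | delta t [-0.03  0.03  0.63] r [-0.      0.0001  0.0004]
[ 7.77743274e-02 -9.67247093e-02 -2.05948900e-05]
```

Emit:
{"api": "send_rows", "payload": {
  "deltas": [
    {"tx":0,"ty":0,"tz":0.15,"rx":0,"ry":0,"rz":0},
    {"tx":0,"ty":0,"tz":0.3,"rx":0,"ry":0,"rz":0},
    {"tx":0,"ty":0,"tz":0.45,"rx":0,"ry":0,"rz":0},
    {"tx":0,"ty":0,"tz":0.57,"rx":0,"ry":0,"rz":0}
  ]
}}

```text
time: 7.13
position: [0.4982, -0.0488, 0.0452]
tool_rot: [0.193, 0.981, -0.0, 0.0]
ft_force: [0.5, 0.4, -3.4]
grip_width: 0.0398
```

Emit:
{"api": "send_rows", "payload": {
  "deltas": [
    {"tx":0,"ty":0,"tz":0.05,"rx":0,"ry":0,"rz":0},
    {"tx":0,"ty":0,"tz":0.1,"rx":0,"ry":0,"rz":0},
    {"tx":0,"ty":0,"tz":0.1,"rx":0,"ry":0,"rz":0}
  ]
}}

```text
time: 7.38
position: [0.4981, -0.0488, 0.0447]
tool_rot: [0.193, 0.981, -0.0, 0.0]
ft_force: [-0.7, 0.0, 3.3]
grip_width: 0.04
```

Run:
```python
from h import *
go(.4986,-.0487,.0446,67.7); print(robot.get_obs()['moment'])
```

```text
t 7.38 pos [498.1 -48.8  44.7] F [-0.7  0.   3.3] grip 40.0 | delta t [-0.04  0.03  0.01] r [0.     0.0001 0.0004]
[ 0.14565971  0.02745073 -0.01607025]
```

Emit:
{"api": "send_rows", "payload": {
  "deltas": [
    {"tx":0,"ty":0,"tz":0,"rx":0,"ry":0,"rz":0},
    {"tx":0,"ty":0,"tz":0,"rx":0,"ry":0,"rz":0},
    {"tx":0,"ty":0,"tz":0,"rx":0,"ry":0,"rz":0},
    {"tx":0,"ty":0,"tz":0,"rx":0,"ry":0,"rz":0}
  ],
  "claw": 6.0
}}

```text
time: 7.72
position: [0.4984, -0.0489, 0.0443]
tool_rot: [0.193, 0.981, -0.0, 0.0]
ft_force: [-0.1, 0.6, 0.0]
grip_width: 0.0561
```

Emit:
{"api": "send_rows", "payload": {
  "deltas": [
    {"tx":0,"ty":0,"tz":-1.5,"rx":0,"ry":0,"rz":0},
    {"tx":0,"ty":0,"tz":-4,"rx":0,"ry":0,"rz":0},
    {"tx":0,"ty":-3.5,"tz":-6.5,"rx":0,"ry":0,"rz":0},
    {"tx":0,"ty":-7.0,"tz":-6.5,"rx":0,"ry":0,"rz":0},
    {"tx":0,"ty":-7.2,"tz":-6.5,"rx":0,"ry":0,"rz":0}
  ]
}}

```text
time: 8.13
position: [0.4712, -0.1199, 0.1108]
tool_rot: [0.195, 0.981, -0.001, 0.002]
ft_force: [-0.1, 0.0, -0.8]
grip_width: 0.0602
```

Run:
```python
from h import *
from fit import *
o=robot.get_obs()
for n in ['top','scene']:
    c=robot.camera(n);W=cloud(c);save(n+'5.png',c['color'][150:320,190:390],3.5)
    for lo,hi in [(.06,.069),(.069,.076)]:
      try:
        p,R=rect(W,lo,hi,(.498,-.0485),.022);print(n,len(p),np.round(np.median(p,0)*1000,1),np.round(R[:2],1))
      except Exception as e: print(e)
go(.498-.072*.379,-.0488-.072*.925,.051,67.7)
```

```text
attempt to get argmax of an empty sequence
attempt to get argmax of an empty sequence
scene 110 [501.9 -40.3  64.4] [[498.4 -46.4]
 [ 39.1  38.1]]
scene 23 [497.9 -46.6  70.5] [[498.  -45.9]
 [ 15.3  14.4]]
t 8.23 pos [ 470.7 -116.6  109.6] F [ 0.7 -0.1  0.2] grip 60.0 | delta t [0.04 0.11 5.86] r [ 0.0002  0.0006 -0.0029]
```

View pics/top5.png

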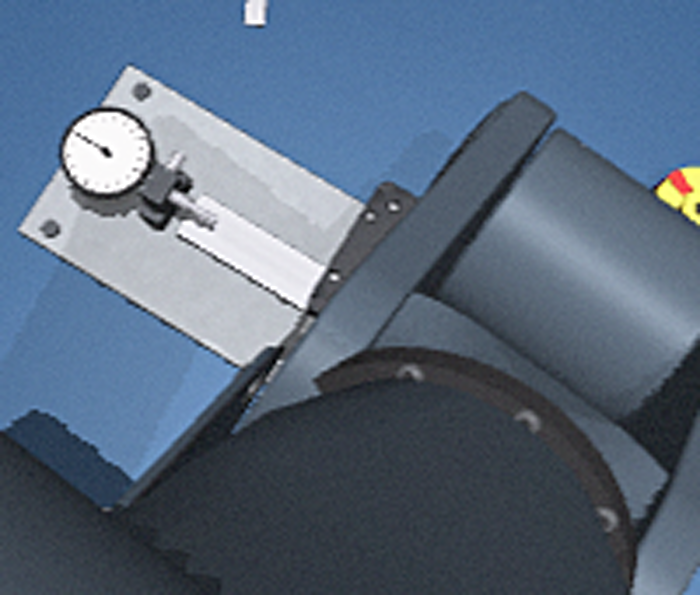

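View pics/scene5.png

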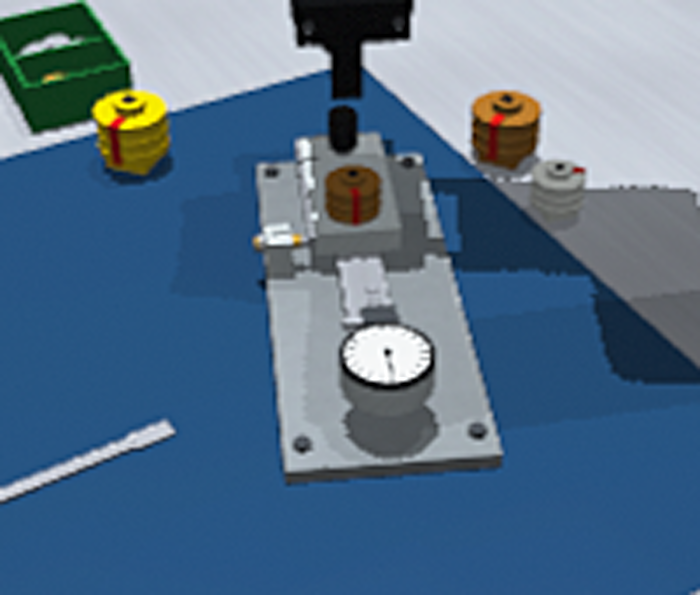

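Emit:
{"api": "send_rows", "payload": {
  "deltas": [
    {"tx":0.04,"ty":0.11,"tz":0,"rx":0,"ry":0,"rz":0},
    {"tx":0.04,"ty":0.11,"tz":0.5,"rx":0,"ry":0,"rz":0},
    {"tx":0.04,"ty":0.11,"tz":2.5,"rx":0,"ry":0,"rz":0},
    {"tx":0.04,"ty":0.11,"tz":4.5,"rx":0,"ry":0,"rz":0},
    {"tx":0.04,"ty":0.11,"tz":5.7,"rx":0,"ry":0,"rz":0}
  ],
  "claw": 4.6
}}

```text
time: 8.65
position: [0.4703, -0.1125, 0.0502]
tool_rot: [0.192, 0.981, 0.0, -0.001]
ft_force: [0.4, 0.7, 0.0]
grip_width: 0.0464
```

Emit:
{"api": "send_rows", "payload": {
  "deltas": [
    {"tx":0,"ty":0,"tz":0.1,"rx":0,"ry":0,"rz":0},
    {"tx":0,"ty":0,"tz":0.2,"rx":0,"ry":0,"rz":0},
    {"tx":0,"ty":0,"tz":0.2,"rx":0,"ry":0,"rz":0}
  ]
}}

```text
time: 8.9
position: [0.4711, -0.1136, 0.0501]
tool_rot: [0.193, 0.981, 0.0, -0.0]
ft_force: [-0.4, 1.1, -0.0]
grip_width: 0.0462
```

Run:
```python
from h import *
go(.4705,-.1153,.050,67.7)
```

```text
t 8.9 pos [ 471.1 -113.6   50.1] F [-0.4  1.1 -0. ] grip 46.2 | delta t [-0.01 -0.18  0.01] r [ 0.0001 -0.0005  0.0017]
```

Emit:
{"api": "send_rows", "payload": {
  "deltas": [
    {"tx":0,"ty":-0.1,"tz":0,"rx":0,"ry":0,"rz":0},
    {"tx":0,"ty":-0.1,"tz":0,"rx":0,"ry":0,"rz":0},
    {"tx":0,"ty":-0.1,"tz":0,"rx":0,"ry":0,"rz":0},
    {"tx":0,"ty":-0.1,"tz":0,"rx":0,"ry":0,"rz":0},
    {"tx":0,"ty":-0.1,"tz":0,"rx":0,"ry":0,"rz":0}
  ],
  "claw": 1.8,
  "squeeze": 30
}}

```text
time: 9.32
position: [0.4707, -0.1156, 0.0507]
tool_rot: [0.193, 0.981, -0.0, 0.0]
ft_force: [-2.9, -5.6, 2.7]
grip_width: 0.0219
```

Emit:
{"api": "send_rows", "payload": {
  "deltas": [
    {"tx":0,"ty":0,"tz":0,"rx":0,"ry":0,"rz":0},
    {"tx":0,"ty":0,"tz":0,"rx":0,"ry":0,"rz":0},
    {"tx":0,"ty":0,"tz":0,"rx":0,"ry":0,"rz":0}
  ]
}}

```text
time: 9.57
position: [0.4707, -0.1156, 0.0507]
tool_rot: [0.193, 0.981, -0.0, 0.0]
ft_force: [-0.6, -2.4, 4.9]
grip_width: 0.0211
```

Run:
```python
from h import *
go(.4705,-.1153,.050,67.7)
```

```text
t 9.57 pos [ 470.7 -115.6   50.7] F [-0.6 -2.4  4.9] grip 21.1 | delta t [0.03 0.02 0.07] r [-0.0003  0.0008  0.0004]
```

Emit:
{"api": "send_rows", "payload": {
  "deltas": [
    {"tx":0,"ty":0.4,"tz":0,"rx":0,"ry":0,"rz":0},
    {"tx":0,"ty":1.2,"tz":0,"rx":0,"ry":0,"rz":0},
    {"tx":0,"ty":2.2,"tz":0,"rx":0,"ry":0,"rz":0},
    {"tx":0,"ty":3.2,"tz":0,"rx":0,"ry":0,"rz":0},
    {"tx":0,"ty":4.0,"tz":0,"rx":0,"ry":0,"rz":0}
  ]
}}

```text
time: 9.98
position: [0.4854, -0.0794, 0.0507]
tool_rot: [0.192, 0.981, -0.001, -0.0]
ft_force: [-5.0, -10.0, 6.3]
grip_width: 0.0209
```

```bash
cat >> h.py <<'E'
def st():
    o=robot.get_obs();a=np.radians(67.7);ey=np.array([np.cos(a),np.sin(a)]);ex=np.array([np.sin(a),-np.cos(a)])
    d=(o['position'][:2]-[.4707,-.1156])*1000
    print('t',round(o['time'],2),'s',np.round(d@ey,1),'lat',np.round(d@ex,1),'z',np.round(o['position'][2]*1000,1),'Fy',np.round(o['ft_force'][:2]@ey,1),'Fx',np.round(o['ft_force'][:2]@ex,1),'Fz',np.round(o['ft_force'][2],1),'grip',round(o['grip_width']*1000,1))
E
python3 -c "
from h import *
st()"
```

```text
t 9.98 s 39.1 lat -0.2 z 50.7 Fy -11.2 Fx -0.8 Fz 6.3 grip 20.9
```

Emit:
{"api": "send_rows", "payload": {
  "deltas": [
    {"tx":0,"ty":0.8,"tz":-0.03,"rx":0,"ry":0,"rz":0},
    {"tx":0,"ty":1.7,"tz":-0.06,"rx":0,"ry":0,"rz":0},
    {"tx":0,"ty":2.5,"tz":-0.06,"rx":0,"ry":0,"rz":0},
    {"tx":0,"ty":3.2,"tz":-0.06,"rx":0,"ry":0,"rz":0},
    {"tx":0,"ty":3.6,"tz":-0.06,"rx":0,"ry":0,"rz":0}
  ]
}}

```text
time: 10.4
position: [0.4991, -0.0455, 0.0507]
tool_rot: [0.193, 0.981, -0.001, -0.0]
ft_force: [-2.5, -6.5, 1.4]
grip_width: 0.021
```

```bash
python3 -c "
from h import *
st()"
```

```text
t 10.4 s 75.6 lat -0.3 z 50.7 Fy -7.0 Fx 0.1 Fz 1.4 grip 21.0
```

Emit:
{"api": "send_rows", "payload": {
  "deltas": [
    {"tx":0,"ty":0.1,"tz":0,"rx":0,"ry":0,"rz":0},
    {"tx":0,"ty":0.2,"tz":0,"rx":0,"ry":0,"rz":0},
    {"tx":0,"ty":0.3,"tz":0,"rx":0,"ry":0,"rz":0}
  ]
}}

```text
time: 10.65
position: [0.5003, -0.0425, 0.0508]
tool_rot: [0.193, 0.981, -0.0, -0.0]
ft_force: [-1.7, -6.2, -0.1]
grip_width: 0.021
```

```bash
python3 -c "
from h import *
st()"
```

```text
t 10.65 s 78.9 lat -0.3 z 50.8 Fy -6.4 Fx 0.8 Fz -0.1 grip 21.0
```

Emit:
{"api": "send_rows", "payload": {
  "deltas": [
    {"tx":0,"ty":0.1,"tz":0,"rx":0,"ry":0,"rz":0},
    {"tx":0,"ty":0.2,"tz":0,"rx":0,"ry":0,"rz":0},
    {"tx":0,"ty":0.2,"tz":0,"rx":0,"ry":0,"rz":0}
  ]
}}

```text
time: 10.9
position: [0.5011, -0.0406, 0.0508]
tool_rot: [0.193, 0.981, -0.0, -0.0]
ft_force: [-2.1, -3.3, 0.7]
grip_width: 0.0209
```

Emit:
{"api": "send_rows", "payload": {
  "deltas": [
    {"tx":0,"ty":0.1,"tz":0,"rx":0,"ry":0,"rz":0},
    {"tx":0,"ty":0.2,"tz":0,"rx":0,"ry":0,"rz":0},
    {"tx":0,"ty":0.2,"tz":0,"rx":0,"ry":0,"rz":0}
  ]
}}

```text
time: 11.15
position: [0.5019, -0.0386, 0.0508]
tool_rot: [0.193, 0.981, -0.0, -0.0]
ft_force: [-0.4, -2.4, 0.1]
grip_width: 0.021
```

```bash
python3 -c "
from h import *
st()"
```

```text
t 11.15 s 83.1 lat -0.3 z 50.8 Fy -2.4 Fx 0.6 Fz 0.1 grip 21.0
```

Emit:
{"api": "send_rows", "payload": {
  "deltas": [
    {"tx":0,"ty":0.05,"tz":0,"rx":0,"ry":0,"rz":0},
    {"tx":0,"ty":0.1,"tz":0,"rx":0,"ry":0,"rz":0},
    {"tx":0,"ty":0.1,"tz":0,"rx":0,"ry":0,"rz":0}
  ]
}}

```text
time: 11.4
position: [0.5023, -0.0377, 0.0508]
tool_rot: [0.193, 0.981, -0.0, -0.0]
ft_force: [-0.8, -3.1, -1.7]
grip_width: 0.0212
```

```bash
python3 -c "
from h import *
st()"
```

```text
t 11.4 s 84.1 lat -0.3 z 50.8 Fy -3.2 Fx 0.4 Fz -1.7 grip 21.2
```

Emit:
{"api": "send_rows", "payload": {
  "deltas": [
    {"tx":0,"ty":0.05,"tz":0,"rx":0,"ry":0,"rz":0},
    {"tx":0,"ty":0.1,"tz":0,"rx":0,"ry":0,"rz":0}
  ]
}}

```text
time: 11.57
position: [0.5027, -0.0369, 0.0508]
tool_rot: [0.193, 0.981, -0.0, -0.0]
ft_force: [-1.5, -6.0, -1.4]
grip_width: 0.0215
```

```bash
python3 -c "
from h import *
st()"
```

```text
t 11.57 s 85.0 lat -0.3 z 50.8 Fy -6.1 Fx 0.9 Fz -1.4 grip 21.5
```

Emit:
{"api": "send_rows", "payload": {
  "deltas": [
    {"tx":0,"ty":0.05,"tz":0,"rx":0,"ry":0,"rz":0},
    {"tx":0,"ty":0.1,"tz":0,"rx":0,"ry":0,"rz":0}
  ]
}}

```text
time: 11.73
position: [0.503, -0.0359, 0.0508]
tool_rot: [0.193, 0.981, -0.0, -0.0]
ft_force: [-0.8, -5.3, -1.1]
grip_width: 0.0211
```

```bash
python3 -c "
from h import *
st()"
```

```text
t 11.73 s 86.0 lat -0.3 z 50.8 Fy -5.2 Fx 1.2 Fz -1.1 grip 21.1
```

Emit:
{"api": "send_rows", "payload": {
  "deltas": [
    {"tx":0,"ty":0.05,"tz":0,"rx":0,"ry":0,"rz":0},
    {"tx":0,"ty":0.1,"tz":0,"rx":0,"ry":0,"rz":0}
  ]
}}

```text
time: 11.9
position: [0.5036, -0.0345, 0.0508]
tool_rot: [0.193, 0.981, 0.0, 0.0]
ft_force: [0.4, -1.6, -2.1]
grip_width: 0.0214
```

```bash
python3 -c "
from h import *
st()"
```

```text
t 11.9 s 87.5 lat -0.3 z 50.8 Fy -1.3 Fx 1.0 Fz -2.1 grip 21.4
```

Emit:
{"api": "send_rows", "payload": {
  "deltas": [
    {"tx":0,"ty":0.05,"tz":0,"rx":0,"ry":0,"rz":0},
    {"tx":0,"ty":0.1,"tz":0,"rx":0,"ry":0,"rz":0}
  ]
}}

```text
time: 12.07
position: [0.5042, -0.0332, 0.0508]
tool_rot: [0.193, 0.981, 0.0, 0.0]
ft_force: [0.8, -0.9, -3.0]
grip_width: 0.0209
```

```bash
python3 -c "
from h import *
st()"
```

```text
t 12.07 s 88.9 lat -0.3 z 50.8 Fy -0.6 Fx 1.1 Fz -3.0 grip 20.9
```

Emit:
{"api": "send_rows", "payload": {
  "deltas": [
    {"tx":0,"ty":0.05,"tz":0,"rx":0,"ry":0,"rz":0},
    {"tx":0,"ty":0.05,"tz":0,"rx":0,"ry":0,"rz":0}
  ]
}}

```text
time: 12.23
position: [0.5043, -0.0329, 0.0508]
tool_rot: [0.193, 0.981, 0.0, 0.0]
ft_force: [0.9, -0.6, -3.1]
grip_width: 0.0213
```

```bash
python3 -c "
from h import *
st()
c=robot.camera('wrist');save('w6.png',c['color'],1.4)
c=robot.camera('scene');save('s6.png',c['color'][150:320,190:390],3.5)
st()"
```

```text
t 12.23 s 89.3 lat -0.3 z 50.8 Fy -0.2 Fx 1.1 Fz -3.1 grip 21.3
t 12.33 s 89.2 lat -0.3 z 50.8 Fy 0.5 Fx 1.4 Fz -3.7 grip 21.0
```

View pics/w6.png

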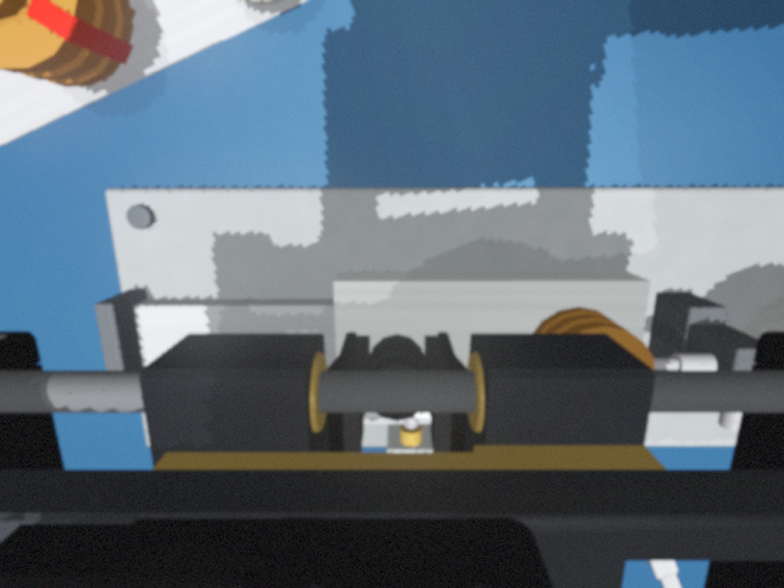

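View pics/s6.png

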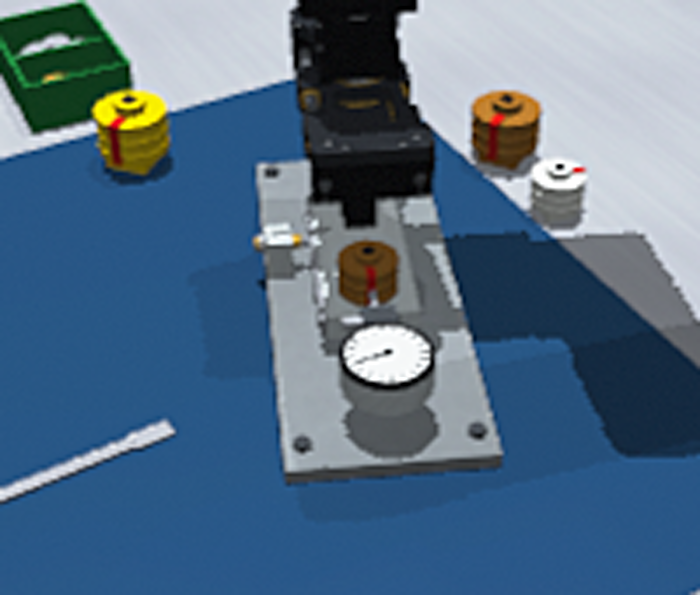

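Emit:
{"api": "send_rows", "payload": {
  "deltas": [
    {"tx":0,"ty":0.03,"tz":0,"rx":0,"ry":0,"rz":0},
    {"tx":0,"ty":0.05,"tz":0,"rx":0,"ry":0,"rz":0}
  ]
}}

```text
time: 12.5
position: [0.5043, -0.0329, 0.0508]
tool_rot: [0.193, 0.981, -0.0, 0.0]
ft_force: [1.0, -2.1, -3.0]
grip_width: 0.0214
```

```bash
python3 -c "
from h import *
st()"
```

```text
t 12.5 s 89.3 lat -0.3 z 50.8 Fy -1.5 Fx 1.7 Fz -3.0 grip 21.4
```

Emit:
{"api": "send_rows", "payload": {
  "deltas": [
    {"tx":0,"ty":0.03,"tz":0,"rx":0,"ry":0,"rz":0},
    {"tx":0,"ty":0.05,"tz":0,"rx":0,"ry":0,"rz":0}
  ]
}}

```text
time: 12.67
position: [0.5044, -0.0327, 0.0508]
tool_rot: [0.193, 0.981, -0.0, -0.0]
ft_force: [0.5, -3.2, -4.1]
grip_width: 0.0209
```

```bash
python3 -c "
from h import *
st()"
```

```text
t 12.67 s 89.5 lat -0.3 z 50.8 Fy -2.8 Fx 1.7 Fz -4.1 grip 20.9
```

Emit:
{"api": "send_rows", "payload": {
  "deltas": [
    {"tx":0,"ty":0.03,"tz":0,"rx":0,"ry":0,"rz":0},
    {"tx":0,"ty":0.05,"tz":0,"rx":0,"ry":0,"rz":0},
    {"tx":0,"ty":0.05,"tz":0,"rx":0,"ry":0,"rz":0}
  ]
}}

```text
time: 12.92
position: [0.5045, -0.0323, 0.0508]
tool_rot: [0.193, 0.981, -0.0, -0.0]
ft_force: [-0.3, -4.7, -4.7]
grip_width: 0.0214
```

```bash
python3 -c "
from h import *
st()
c=robot.camera('scene');save('s7.png',c['color'][180:280,240:340],6)
c=robot.camera('top');save('t7.png',c['color'][150:300,210:390],4)
st()"
```

```text
t 12.92 s 89.9 lat -0.3 z 50.8 Fy -4.4 Fx 1.5 Fz -4.7 grip 21.4
t 13.02 s 90.0 lat -0.3 z 50.8 Fy -4.4 Fx 3.2 Fz -4.1 grip 21.3
```

View pics/s7.png

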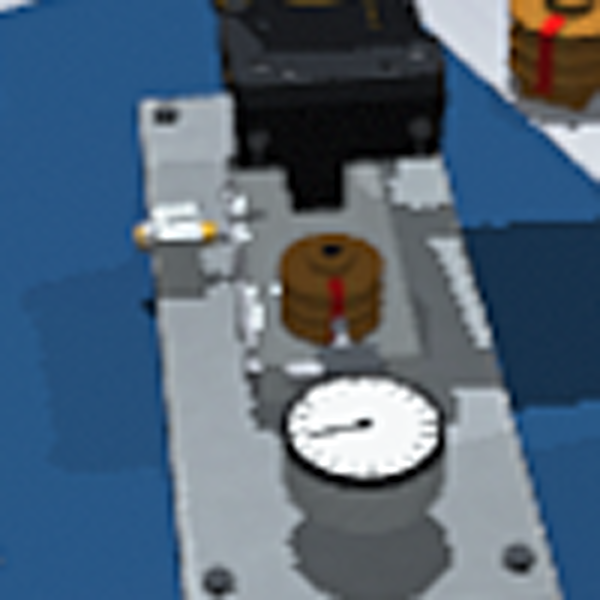

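View pics/t7.png

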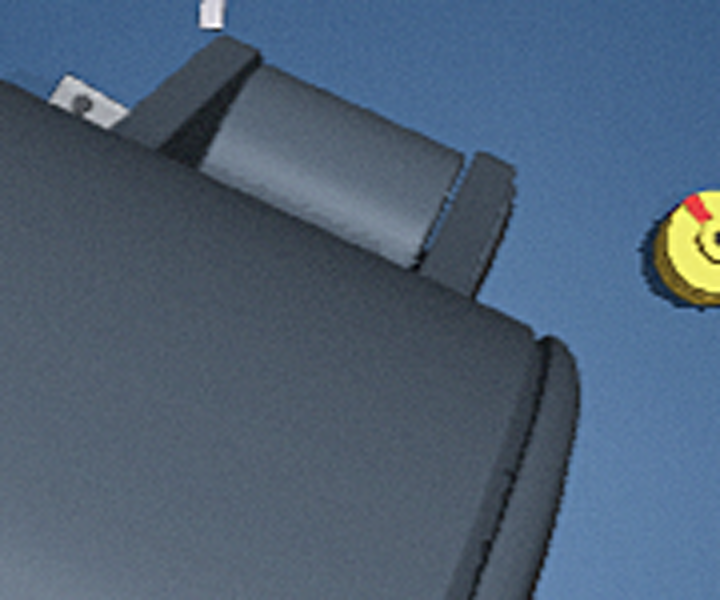

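Emit:
{"api": "send_rows", "payload": {
  "deltas": [
    {"tx":0,"ty":0.02,"tz":0,"rx":0,"ry":0,"rz":0},
    {"tx":0,"ty":0.04,"tz":0,"rx":0,"ry":0,"rz":0},
    {"tx":0,"ty":0.04,"tz":0,"rx":0,"ry":0,"rz":0}
  ]
}}

```text
time: 13.27
position: [0.5047, -0.032, 0.0508]
tool_rot: [0.193, 0.981, -0.0, -0.0]
ft_force: [0.6, -6.3, -3.6]
grip_width: 0.021
```

```bash
python3 -c "
from h import *
st()"
```

```text
t 13.27 s 90.2 lat -0.3 z 50.8 Fy -5.6 Fx 3.0 Fz -3.6 grip 21.0
```

Emit:
{"api": "send_rows", "payload": {
  "deltas": [
    {"tx":0,"ty":0,"tz":0,"rx":0,"ry":0,"rz":0},
    {"tx":0,"ty":0,"tz":0,"rx":0,"ry":0,"rz":0},
    {"tx":0,"ty":0,"tz":0,"rx":0,"ry":0,"rz":0}
  ]
}}

```text
time: 13.52
position: [0.5046, -0.0321, 0.0508]
tool_rot: [0.193, 0.981, -0.0, -0.0]
ft_force: [-0.3, -6.4, -4.2]
grip_width: 0.0217
```

```bash
python3 -c "
from fit import *
st()
c=robot.camera('scene');W=cloud(c)
for lo,hi in [(.06,.069),(.069,.076)]:
    p,R=rect(W,lo,hi,(.532,.037),.022);print(len(p),np.round(np.median(p,0)*1000,1),np.round(R[:2],1))
save('s8.png',c['color'][200:250,255:320],10)
st()"
```

```text
t 13.52 s 90.2 lat -0.3 z 50.8 Fy -6.1 Fx 2.2 Fz -4.2 grip 21.7
145 [535.4  42.3  64.4] [[533.3  37.3]
 [ 38.7  39.3]]
29 [532.4  37.3  70.3] [[532.6  37.5]
 [ 16.5  14.4]]
t 13.57 s 90.2 lat -0.3 z 50.8 Fy -5.9 Fx 1.7 Fz -3.7 grip 21.2
```

View pics/s8.png

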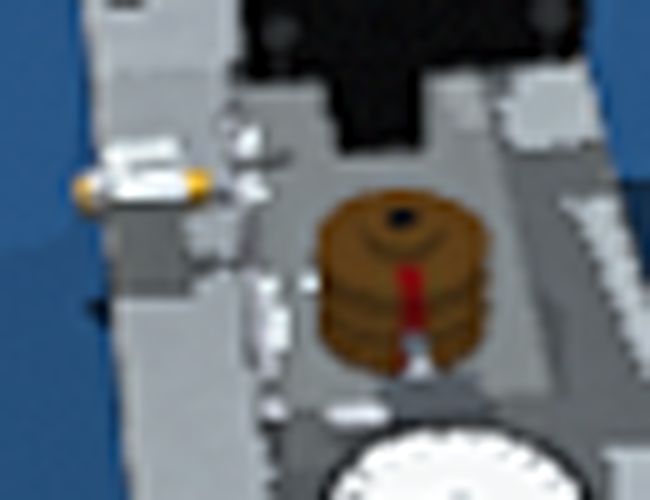

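The roller moved about 90.4 mm, its height is unchanged, the mark faces the tip, and the push dropped and is climbing again (6 N). Handing in.

```bash
python3 -c "
from h import *
print(robot.hand_in()); st()"
```

```text
the job is handed in; nothing more can be done
None
the job is handed in; nothing more can be done
```

I lifted the small bronze roller out of its seat, gave it a quarter turn so its red mark faces the indicator, and seated it again. I then slid the carriage by the knob into the notch and handed the job in at 13.6 s, still gripping the knob. No verdict was reported.

**Roller:** The depth image puts its top at about the same height as at the start (64.4 mm against 64.7), so it is fully home. The wrist force changed from carrying its weight to a light upward push as it touched down.

**Notch:** The push fell from about 6 N to about 0 between 86.5 and 89.3 mm of travel. It then climbed steadily to about 6 N at 90.2 mm, well below the 18 N where the ball would jump out. By the camera the roller moved about 90.5 mm, and the dial needle has turned.

**Less certain:**
- **Index lines:** they look aligned in the scene view, but only at coarse resolution. The arm hid the top view and the wrist view did not show them clearly.
- **Position readings:** the arm's readings scattered by about 1 mm at times, so the carriage position is good to roughly half a millimetre to a millimetre.

I did not touch the green token box or the spudgers.

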